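# Shut the coupling guard and hold the bearing checker on the pump's measuring point

## Robot

A 6-joint arm with a two-finger parallel gripper is mounted at the origin on a cart in front of the work surface, level with it; the furniture and walls round the work are solid. World frame = base frame: x ahead of the robot, y to its left, z up, the work surface at z = 0. Lengths are in m, angles in rad, forces in N, time in s.
With the tool pointing down it reaches from about 0.275 to 0.725 m from the base axis. Payload 5.6 kg.
Tool frame: the origin (TCP) lies on the centre line of the jaws, within the pads' length; the fingertips stand 25 mm ahead of it and the grasp point (between the pads) lies 6 mm ahead of it; z points along the fingers, y is the line along which they close (so a half turn about z gives the same grasp; the last joint's range is limited). The gripper opens to 85 mm and grips with 20 to 120 N. Pads are 22 mm wide; open, the fingers measure 114 mm over their backs; the gripper's body (76 mm by 85 mm) begins 54 mm behind the grasp point. The pads swing forward as they close: fully open they stand 13 mm farther back than shut.
Start: joints at [1.575, 0.255, 0.108, 0, -1.424, -0.285], TCP at [0.152, 0.528, 0.256] pointing down, gripper open.
Joint ranges: [-2.95, 2.95], [-1.21, 1.97], [-1.09, 1.5], [-2.87, 1.71], [-2.94, -0.07], [-3.05, 3.05]. Speed limits (rad/s): [2.57, 2.57, 3.14, 3.14, 3.14, 3.14].

## Interface

Orientations are given as [roll, pitch, yaw] about the fixed x, y, z axes, in that order (R = Rz(yaw) Ry(pitch) Rx(roll)).
In Python, from workcell import monitor, viewer, arm gives the robot as it stands.
- The arm moves only by the tool play_rows, never from a script. Its argument "moves" is a list of rows, each a list of 7 numbers: the turn, a rotation vector about the tool's x, y, z in units of 5 degrees (1.0 is 5 degrees), then the shift along the tool's x, y, z in cm, then the gripper command: -1 is fully open, 1 is shut, values between are in proportion. A call has 1 to 20 rows; each row is the pose to reach, as a shift and turn from the pose commanded when the call began, along the tool's axes at that moment; what a row does not reach only later rows make up. A row lasts 1/12 s, in which the tool goes at most 41.7 mm and 7.16 degrees, less where a joint would pass 70% of its speed; a pose out of reach is approached as far as the arm can. A call with a gripper value outside its range is refused whole. The fingers move at their own pace and stop on an object; the grip force is fixed at half the most. Time passes only in rows, so rows that repeat a pose let the fingers close. It gives the time, the measured TCP pose, the force, the opening and the grip force at its end, in the units of the state.
- monitor.sense(): the state, without advancing time (a new reading comes with each control period).
- viewer.snapshot(name): name is "side" or "top"; returns a dict with "img" (400x640x3 uint8, red, green, blue), "fx", "fy", "cx", "cy" (pixels), "extrinsics" (4x4, takes a point from camera to world coordinates). Camera axes: x right, y down, z forward; pixel columns grow to the right and rows downward; lengths in m; the calibration is good to about 2 mm. A picture is of the moment at which its call begins. There is no depth.
- arm.hand_in(): hands the job in; it is judged then, once.
The state is a dict: "time_s": time; "joints": joint angles; "joint_vel": joint speeds; "tau": joint torques, N m; "tcp_pos": TCP position; "orientation": TCP orientation; "wrist_force": force on the tool from outside, world axes, zero at the start; "moment": the same for the moment, N m; "opening": finger opening in m; "grip_force": force on a finger pad.
Only numpy, scipy, OpenCV 4.12 (cv2) and the standard library are available. Lean on these libraries where they do the work, as an engineer would, in place of code of your own. Each camera call takes 0.05 s, during which the arm holds its last target. There are 200 camera calls.

## Task

First press the clear coupling guard of the pump down until its catch clicks and it stays fully shut by itself, so that the pump may run. Then lift the pen-type bearing checker out of its cradle and put its spring tip into the round machined seat on the leaning boss of the bearing housing, with the checker square to the boss (in line with its axis) and the tip pushed in lightly, about half-way, not bottomed. The program finishes while still holding the checker there, steady, for the reading; leave the jar, the stopper and the beaker where they are.

Things in the scene. Friction and masses are not known exactly. Their poses are not given: they have to be found in the camera images.
- pump: small motor-driven gear pump on an aluminium baseplate 104 x 214 mm, fixed to the bench; its shaft lies along its own y, 60 mm up: grey finned motor at +y, clear coupling guard in the middle, grey bearing housing with the leaning boss next to it at -y, steel pump head at the -y end. Nothing stands higher than about 95 mm except the guard (104 mm shut). Origin under the middle of the baseplate, z up
- guard (a joint): hinge of the clear guard, rad: 0 = fully shut (caught), grows as its front edge rises. It starts 0.30 to 0.60 open; a light spring holds it up. Below about 0.12 it meets its sprung catch; pushed past that it snaps to 0 and stays there by itself, else it rises again. Pushing straight down 55 mm from the hinge axis takes about 7 to 10 N at the catch
- guard_hinge (a point): middle of the guard's hinge axis, which runs along the pump's own y at the pump's back (+x) side, 80 mm above the bench; axes as the pump's. The shut guard reaches from here 92 mm toward the pump's -x, is 40 mm wide along y, and its top is 20 mm above the hinge axis
- guard_pad (a point): middle of the top of the black ribbed rubber press pad (26 x 36 mm) on the guard's top near its front edge, 71 mm from the hinge axis and 23 mm above it when shut; moves with the guard; z points out of the guard's top
- seat (a point): centre of the floor of the round seat (13 mm wide, 3 mm deep) in the end of the aluminium boss (23 mm across) on the bearing housing, about 92 mm above the bench. Its z axis points out of the boss along the boss's axis, 22 degrees from vertical, leaning to the pump's -x side
- checker: pen-type bearing checker, loose, 0.14 kg: upright grey housing of 32 mm (x) by 22 mm (y) section, 116 mm long, with a steel cone and a thin sprung steel tip below. Origin at the centre of the housing's lower end, z along the housing away from the tip. It stands tip down in its cradle with the origin 36 mm above the bench
- checker_mid (a point): centre line of the checker 80 mm above its origin, the middle of the part that stands out of the cradle: 40 mm above the cradle's rim, 36 mm below the checker's top. The place to grip, across the 22 mm width (y). Axes as the checker's
- tip_point (a point): the very end of the checker's round-ended tip (6 mm across), on its centre line, 26 mm below its origin and 106 mm below checker_mid when the tip is out; axes as the checker's
- checker_tip (a joint): travel of the sprung tip into the checker, m: 0 = fully out, 0.008 = bottomed; the spring needs about 1.2 N to start and 4 N at the end
- cradle: heavy bench cradle, fixed: steel foot 84 x 72 x 8 mm with a black pocket block 56 x 48 mm, its rim 76 mm above the bench; the checker stands 40 mm deep in its rectangular pocket with about 1 mm play all round and is lifted straight up at least 70 mm to be clear. Origin under its middle, yaw as the checker's
- jar_blue: bystander: squat blue jar with a wide cap, 49 mm across, 63 mm high; origin under its middle
- beaker: bystander: small glass beaker, 46 mm across, 58 mm high; origin under its middle. It stands under the cabinet's overhanging head, fixed, which the arm must keep clear of: about x > 0.48 with y > -0.19, from 0.21 to 0.55 m up
- stopper: bystander: white tapered rubber stopper, 28 mm across, 26 mm high; origin under its middle
Not all that is in view belongs to the job. Several things have the shape of the checker; the one meant has the colours described above.

How it is judged:
By the outcome, as a careful person would: the job done as asked, in the order asked, and still so for the second after the job is handed in, while the arm keeps its last pose, push and grip.
It also fails if it takes over 61 s, if anything falls off the work surface, if the arm or the gripper's body presses on something with over 40 N, if the wrist force passes 120 N, or if a joint passes its speed limit or range.

## Working session

There is one attempt and no reset: what is moved stays moved. The work goes in short steps, Python scripts to look and compute and a tool call to move; the robot and the scene stay as the last step left them, time stands still between calls to the robot, and variables do not carry over. Pictures are saved under pics/ and viewed, at most 10 in all, crops included, and the job is handed in when it is done.

Besides the shell and the picture viewer there is one more tool, called after "Request:" as name(argument=value, ...), one argument or row to a line, values as JSON. play_rows: Moves the arm, as the interface text tells. Its arguments: {"type":"object","properties":{"moves":{"type":"array","items":{"type":"array","items":{"type":"number"}}}},"required":["moves"]}

```bash
mkdir -p pics; ls
cat > h.py <<'E'
import numpy as np, cv2
from workcell import monitor, viewer, arm
from scipy.spatial.transform import Rotation as R
def snap(n,f):
    s=viewer.snapshot(n); cv2.imwrite(f'pics/{f}.png',s['img'][:,:,::-1]); np.savez(f'pics/{f}.npz',**{k:np.array(v) for k,v in s.items()}); return s
def load(f): return dict(np.load(f'pics/{f}.npz'))
def ray(s,u,v):
    E=s['extrinsics']; d=E[:3,:3]@np.array([(u-s['cx'])/s['fx'],(v-s['cy'])/s['fy'],1]); return E[:3,3],d
def atz(s,u,v,z):
    o,d=ray(s,u,v); return o+d*(z-o[2])/d[2]
def proj(s,p):
    E=s['extrinsics']; q=E[:3,:3].T@(np.array(p)-E[:3,3]); return s['fx']*q[0]/q[2]+s['cx'], s['fy']*q[1]/q[2]+s['cy']
def tri(obs):
    A=np.zeros((3,3));b=np.zeros(3)
    for s,u,v in obs:
        o,d=ray(s,u,v); d=d/np.linalg.norm(d); P=np.eye(3)-np.outer(d,d); A+=P;b+=P@o
    x=np.linalg.solve(A,b); return x,[np.round(np.array(proj(s,x))-[u,v],1) for s,u,v in obs]
E
python3 - <<'E'
from h import *
for n in('side','top'):
    s=snap(n,n+'0'); print(n,s['fx'],s['cx'],s['cy'],np.round(s['extrinsics'],3).tolist())
print(monitor.sense())
E
```

```text
pics
side 500.1542143593746 318.2929685818657 198.88929416871437 [[0.912, -0.215, 0.35, 0.183], [-0.41, -0.465, 0.785, -0.956], [-0.006, -0.859, -0.512, 0.579], [0.0, 0.0, 0.0, 1.0]]
top 432.27705555888735 317.95732089528036 199.99472847506098 [[0.014, -0.995, 0.101, 0.405], [-1.0, -0.016, -0.015, -0.239], [0.016, -0.101, -0.995, 0.935], [0.0, 0.0, 0.0, 1.0]]
{'time_s': 0.1, 'joints': array([ 1.57456272e+00,  2.55663745e-01,  1.07153783e-01, -4.06358425e-04,
       -1.42389417e+00, -2.84596070e-01]), 'joint_vel': array([ 0.00030877, -0.00307582,  0.00303275,  0.00166824,  0.00068181,
        0.00027408]), 'tau': array([-3.40387407e-03, -3.87606096e+01,  2.38472396e+01,  5.37794977e+00,
       -3.83468141e-03,  3.34405165e-06]), 'tcp_pos': array([0.15227656, 0.52809285, 0.25550916]), 'orientation': array([ 3.13993668e+00, -6.57054385e-05, -2.80889430e-01]), 'wrist_force': array([ 0.12406946, -0.61093464, -0.12828824]), 'moment': array([ 0.04207693,  0.03252751, -0.00257764]), 'grip_force': 0.0, 'opening': 0.08581235352370939}
```

View pics/side0.png

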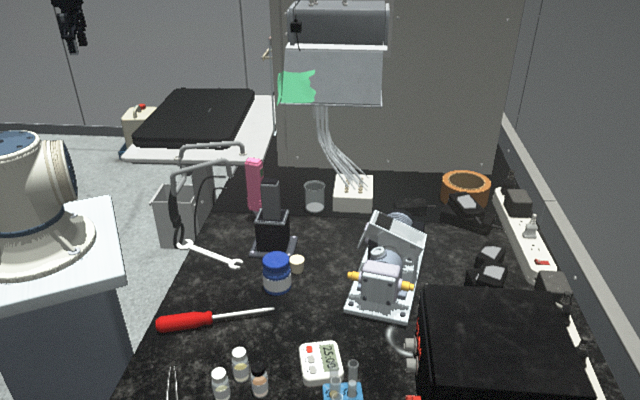

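View pics/top0.png

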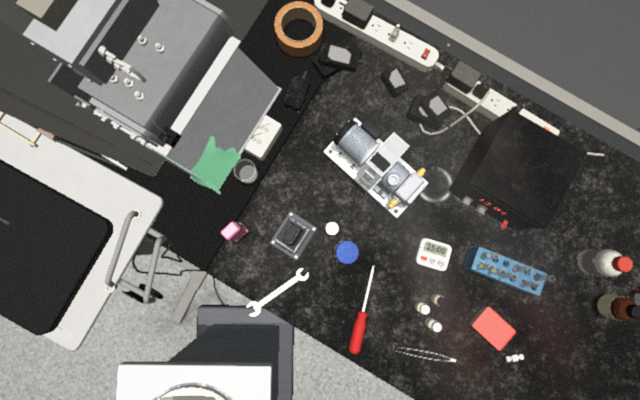

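The side view shows the cradle and grey checker near (272,225), the pink decoy at (255,185), the pump near (385,270) with its guard raised, the jar at (277,272) and the stopper at (297,264). In the top view the pump is near (375,168), the checker at (293,234), the jar at (347,252) and the beaker at (246,170). I'll enlarge both.

Run:
```python
from h import *
a=cv2.imread('pics/side0.png');b=cv2.imread('pics/top0.png')
c1=a[170:330,240:440]; c2=b[105:265,265:465]
g=lambda c:cv2.resize(c,None,fx=4,fy=3.75 if 0 else 4,interpolation=cv2.INTER_CUBIC)[:600]
def grid(c,u0,v0):
    c=g(c)
    for u in range(0,200,20):
        cv2.putText(c,str(u0+u),(u*4,10),0,.35,(0,255,255),1); cv2.line(c,(u*4,12),(u*4,18),(0,255,255),1)
    for v in range(0,150,20): cv2.putText(c,str(v0+v),(0,v*4+4),0,.35,(0,255,255),1); cv2.line(c,(24,v*4),(30,v*4),(0,255,255),1)
    return c
cv2.imwrite('pics/side0c.png',grid(c1,240,170)); cv2.imwrite('pics/top0c.png',grid(c2,265,105))
```

```text
(no output)
```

View pics/side0c.png

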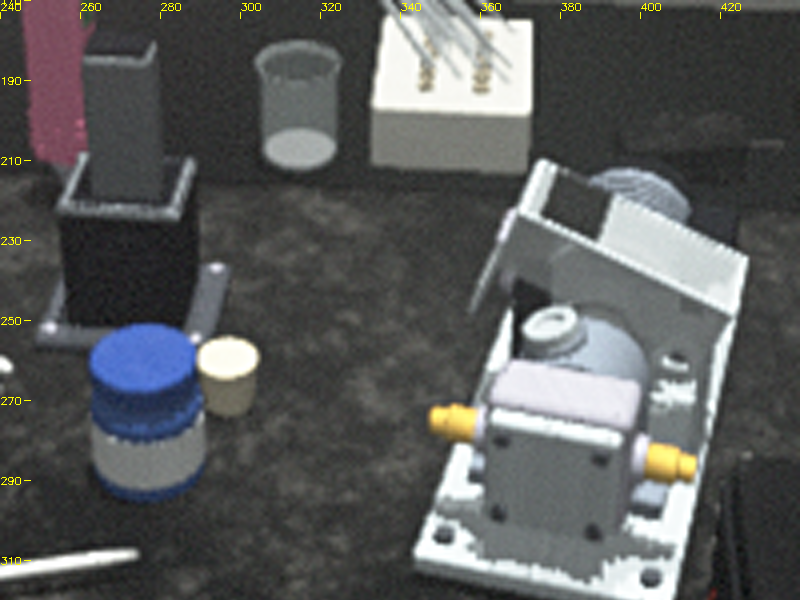

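View pics/top0c.png

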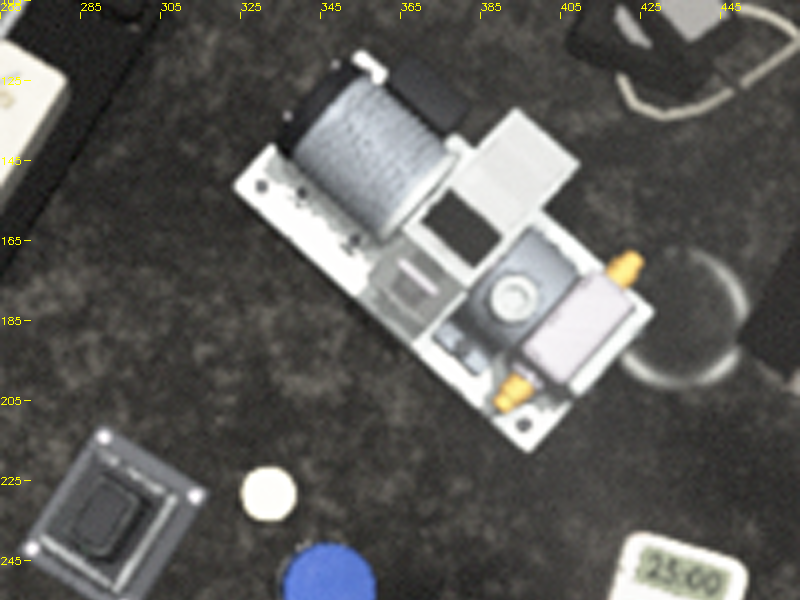

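```bash
cat >> h.py <<'E'
T=lambda u,v:(265+u/4,105+v/4)
S=lambda u,v:(240+u/4,170+v/4)
E
python3 - <<'E'
from h import *
t=load('top0');s=load('side0')
print('plate',[np.round(atz(t,*T(*p),.01),4).tolist() for p in [(235,185),(530,450),(653,312)]])
print('plate side',np.round(atz(s,*S(415,555),.01),4))
L=atz(t,*T(235,185),.01);N=atz(t,*T(530,450),.01);Rr=atz(t,*T(653,312),.01)
y=(L-N);print('len',np.linalg.norm(y),np.linalg.norm(Rr-N),'angles',np.degrees(np.arctan2(-y[0],y[1])),np.degrees(np.arctan2((Rr-N)[1],(Rr-N)[0])),'centre',(L+Rr)/2)
print('seat',tri([(t,*T(513,297)),(s,*S(555,325))]))
print('pad',tri([(t,*T(460,229)),(s,*S(577,205))]))
print('chk top',tri([(t,*T(100,510)),(s,*S(121,47))]))
c=[atz(t,*T(*p),.008) for p in [(103,437),(197,495),(32,548)]]
print('studs',np.round(c,4).tolist(),'centre',(c[1]+c[2])/2,[np.linalg.norm(c[0]-c[i]) for i in(1,2)],[np.degrees(np.arctan2(*(c[i]-c[0])[1::-1])) for i in (1,2)])
# rim
c=[atz(t,*T(*p),.076) for p in [(97,455),(180,495),(117,590),(40,540)]]
print('rim',np.round(c,4).tolist(),np.mean(c,0),[np.linalg.norm(c[0]-c[i]) for i in(1,3)])
c=[atz(t,*T(*p),.152) for p in [(92,470),(140,497),(105,560),(60,530)]]
print('chk',np.mean(c,0),[np.linalg.norm(c[0]-c[i]) for i in(1,3)])
E
```

```text
plate [[0.6054, -0.2642, 0.01], [0.4636, -0.4246, 0.01], [0.5395, -0.4918, 0.01]]
plate side [ 0.4666 -0.4192  0.01  ]
len 0.21406950808293912 0.10137888853906321 angles -41.49027999663403 -41.5036051983907 centre [ 0.57242211 -0.37800062  0.01      ]
seat (array([ 0.53544295, -0.40085039,  0.09149604]), [array([ 0.4, -0.8]), array([-1. ,  0.2])])
pad (array([ 0.56256713, -0.36937726,  0.12326461]), [array([ 0.3, -0.6]), array([-0.8,  0.2])])
chk top (array([ 0.42501672, -0.20130067,  0.14582505]), [array([ 0.1, -0.2]), array([-0.3,  0. ])])
studs [[0.4671, -0.1953, 0.008], [0.4368, -0.2462, 0.008], [0.4073, -0.1587, 0.008]] centre [ 0.42205383 -0.2024476   0.008     ] [np.float64(0.059229200507548464), np.float64(0.07008198637988539)] [np.float64(-120.76741318286926), np.float64(148.57137545896504)]
rim [[0.4535, -0.1957, 0.076], [0.4343, -0.2372, 0.076], [0.3871, -0.207, 0.076], [0.4111, -0.1685, 0.076]] [ 0.42152269 -0.20210472  0.076     ] [np.float64(0.04574789630888696), np.float64(0.05041146319366843)]
chk [ 0.42252328 -0.2011672   0.152     ] [np.float64(0.024918315924064325), np.float64(0.03054041997124649)]
```

Run:
```python
from h import *
t=load('top0');s=load('side0')
print('handle far corner',tri([(t,137,213),(s,241,144)]), tri([(t,155,238),(s,228,160)]))
print('pink',tri([(t,235,231),(s,254,159)]))
print('jar',atz(t,347,252,.063),'stop',atz(t,332,228,.026),'beaker',atz(t,246,170,.058))
# start path: polar sweep waypoints in start-tool axes
m=monitor.sense();p0=m['tcp_pos'];Rt=R.from_euler('xyz',m['orientation'])
import sys
for r,a,z in [(.54,72,.3),(.50,70,.34),(.46,66,.36),(.42,61,.36),(.39,55,.36),(.38,49,.36),(.38,43,.36),(.38,37,.36),(.38,31,.36),(.38,25,.36),(.38,19,.36),(.38,13,.36),(.38,7,.36),(.38,1,.36),(.38,-5,.36),(.38,-11,.36),(.38,-17,.36),(.38,-23,.36),(.41,-27,.36)]:
    p=np.array([r*np.cos(np.radians(a)),r*np.sin(np.radians(a)),z]); print(np.round(p,3),np.round(Rt.inv().apply(p-p0)*100,1).tolist())
```

```text
handle far corner (array([0.45798009, 0.10052097, 0.08882357]), [array([-0.3,  0.7]), array([ 0.7, -0. ])]) (array([0.4129897 , 0.0688215 , 0.07053957]), [array([ 0.2, -0.7]), array([-0.6, -0. ])])
pink (array([ 0.42648483, -0.10166768,  0.14642607]), [array([ 0.1, -0.4]), array([-0.4,  0. ])])
jar [ 0.38935611 -0.31212864  0.063     ] stop [ 0.43831545 -0.28328865  0.026     ] beaker [ 0.55305437 -0.10422994  0.058     ]
[0.167 0.514 0.3  ] [1.8, 1.0, -4.4]
[0.171 0.47  0.34 ] [3.4, 5.1, -8.4]
[0.187 0.42  0.36 ] [6.3, 9.4, -10.4]
[0.204 0.367 0.36 ] [9.4, 14.0, -10.4]
[0.224 0.319 0.36 ] [12.6, 18.1, -10.4]
[0.249 0.287 0.36 ] [16.0, 20.5, -10.4]
[0.278 0.259 0.36 ] [19.5, 22.4, -10.4]
[0.303 0.229 0.36 ] [22.8, 24.6, -10.4]
[0.326 0.196 0.36 ] [25.9, 27.1, -10.4]
[0.344 0.161 0.36 ] [28.6, 30.0, -10.4]
[0.359 0.124 0.36 ] [31.1, 33.1, -10.4]
[0.37  0.085 0.36 ] [33.2, 36.5, -10.4]
[0.377 0.046 0.36 ] [35.0, 40.1, -10.4]
[0.38  0.007 0.36 ] [36.3, 43.8, -10.4]
[ 0.379 -0.033  0.36 ] [37.3, 47.7, -10.4]
[ 0.373 -0.073  0.36 ] [37.9, 51.6, -10.4]
[ 0.363 -0.111  0.36 ] [38.0, 55.6, -10.4]
[ 0.35  -0.148  0.36 ] [37.7, 59.5, -10.3]
[ 0.365 -0.186  0.36 ] [40.3, 62.7, -10.3]
```

Request:
play_rows(
  moves=[
    [0, 0, 0, 1.8, 1, -4.4, 1],
    [0, 0, 0, 3.4, 5.1, -8.4, 1],
    [0, 0, 0, 6.3, 9.4, -10.4, 1],
    [0, 0, 0, 9.4, 14, -10.4, 1],
    [0, 0, 0.5, 12.6, 18.1, -10.4, 1],
    [0, 0, 1, 16, 20.5, -10.4, 1],
    [0, 0, 1.5, 19.5, 22.4, -10.4, 1],
    [0, 0, 2, 22.8, 24.6, -10.4, 1],
    [0, 0, 2.5, 25.9, 27.1, -10.4, 1],
    [0, 0, 3, 28.6, 30, -10.4, 1],
    [0, 0, 3.5, 31.1, 33.1, -10.4, 1],
    [0, 0, 4, 33.2, 36.5, -10.4, 1],
    [0, 0, 4.5, 35, 40.1, -10.4, 1],
    [0, 0, 5.1, 36.3, 43.8, -10.4, 1],
    [0, 0, 5.1, 37.3, 47.7, -10.4, 1],
    [0, 0, 5.1, 37.9, 51.6, -10.4, 1],
    [0, 0, 5.1, 38, 55.6, -10.4, 1],
    [0, 0, 5.1, 37.7, 59.5, -10.4, 1],
    [0, 0, 5.1, 40.3, 62.7, -10.4, 1],
  ],
)

```text
time_s: 1.68
tcp_pos: [0.3604, -0.164, 0.3611]
orientation: [-3.14, -0.001, -0.726]
wrist_force: [1.7, 1.3, 0.5]
opening: -0.0002
grip_force: 0.0
```

Request:
play_rows(
  moves=[
    [0, 0, 0, 3.5, 0.1, 0, 1],
    [0, 0, 0, 7.2, 0.2, 1, 1],
    [0, 0, 0, 10.8, 0.2, 3, 1],
    [0, 0, 0, 14.2, 0.3, 5.2, 1],
    [0, 0, 0, 17.5, 0.4, 7.7, 1],
    [0, 0, 0, 20.6, 0.5, 10.4, 1],
    [0, 0, 0, 23.6, 0.5, 13.2, 1],
    [0, 0, 0, 26.0, 0.6, 16.2, 1],
    [0, 0, 0, 26.6, 0.6, 18.5, 1],
    [0, 0, 0, 26.6, 0.6, 19, 1],
    [0, 0, 0, 26.6, 0.6, 19, 1],
    [0, 0, 0, 26.6, 0.6, 19, 1],
  ],
)

```text
time_s: 2.68
tcp_pos: [0.5577, -0.3432, 0.1718]
orientation: [3.141, -0.001, -0.725]
wrist_force: [-0.1, -0.5, 0.9]
opening: 0.0002
grip_force: 0.0
```

Run:
```python
from h import *
a=snap('side','s1')['img'];b=snap('top','t1')['img']
m=monitor.sense();print({k:np.round(m[k],4) for k in('tcp_pos','orientation','wrist_force','joints')})
g=lambda c:cv2.resize(c,None,fx=4,fy=4,interpolation=cv2.INTER_CUBIC)
c=np.hstack([a[180:320,335:435],b[105:245,335:435]])
cv2.imwrite('pics/c1.png',g(c)[:,:,::-1])
```

```text
{'tcp_pos': array([ 0.5583, -0.3433,  0.1734]), 'orientation': array([-3.1404, -0.0044, -0.7252]), 'wrist_force': array([ 0.7227, -0.8165,  0.8868]), 'joints': array([-3.1320e-01,  4.9280e-01,  2.4940e-01,  7.0000e-04, -1.3229e+00,
        1.1586e+00])}
```

View pics/c1.png

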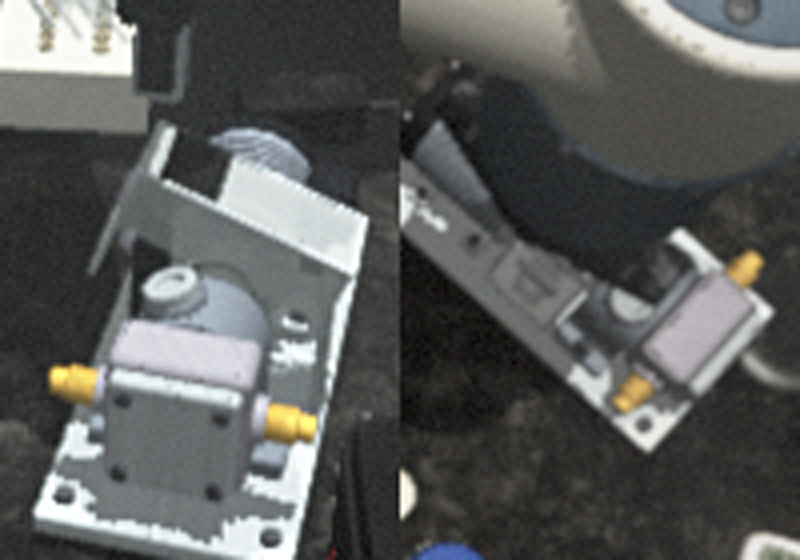

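Request:
play_rows(
  moves=[
    [0, 0, 0, 0.8, 0.8, 0, 1],
    [0, 0, 0, 1.7, 1.65, 0, 1],
    [0, 0, 0, 1.7, 1.65, 0.8, 1],
    [0, 0, 0, 1.7, 1.65, 1.6, 1],
    [0, 0, 0, 1.7, 1.65, 2.1, 1],
    [0, 0, 0, 1.7, 1.65, 2.4, 1],
    [0, 0, 0, 1.7, 1.65, 2.7, 1],
    [0, 0, 0, 1.7, 1.65, 3.0, 1],
    [0, 0, 0, 1.7, 1.65, 3.3, 1],
    [0, 0, 0, 1.7, 1.65, 3.5, 1],
    [0, 0, 0, 1.7, 1.65, 3.5, 1],
    [0, 0, 0, 1.7, 1.65, 3.5, 1],
  ],
)

```text
time_s: 3.78
tcp_pos: [0.5593, -0.3665, 0.1362]
orientation: [-3.142, -0.0, -0.725]
wrist_force: [-2.7, 3.3, 7.0]
opening: -0.0005
grip_force: 3.0
```

Run:
```python
from h import *
a=snap('side','s2')['img']
m=monitor.sense();print({k:np.round(m[k],4) for k in('tcp_pos','orientation','wrist_force','moment')})
cv2.imwrite('pics/c2.png',cv2.resize(a[165:305,335:435],None,fx=4,fy=4,interpolation=cv2.INTER_CUBIC)[:,:,::-1])
```

```text
{'tcp_pos': array([ 0.5593, -0.3665,  0.1362]), 'orientation': array([-3.1415e+00, -2.0000e-04, -7.2550e-01]), 'wrist_force': array([-1.8859,  2.7597,  6.3915]), 'moment': array([1.103 , 0.9715, 0.0039])}
```

View pics/c2.png

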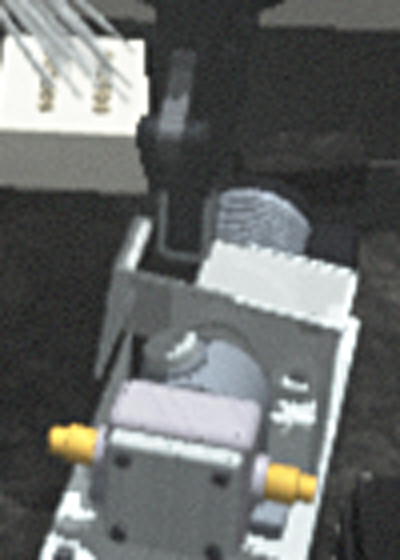

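The fingertips are on the pad at crop (185,255), with the guard partly down and 7 N on the wrist. I'll keep pressing through the catch.

Request:
play_rows(
  moves=[
    [0, 0, 0, 0, 0, 0.2, 1],
    [0, 0, 0, 0, 0, 0.4, 1],
    [0, 0, 0, 0, 0, 0.6, 1],
    [0, 0, 0, 0, 0, 0.75, 1],
    [0, 0, 0, 0, 0, 0.85, 1],
    [0, 0, 0, 0, 0, 0.85, 1],
    [0, 0, 0, 0, 0, 0.85, 1],
  ],
)

```text
time_s: 4.42
tcp_pos: [0.5593, -0.3666, 0.128]
orientation: [3.142, -0.0, -0.725]
wrist_force: [-4.0, 4.1, 9.2]
opening: -0.0003
grip_force: 4.4
```

Request:
play_rows(
  moves=[
    [0, 0, 0, 0, 0, 0.1, 1],
    [0, 0, 0, 0, 0, 0.2, 1],
    [0, 0, 0, 0, 0, 0.2, 1],
    [0, 0, 0, 0, 0, 0.2, 1],
  ],
)

```text
time_s: 4.75
tcp_pos: [0.5593, -0.3666, 0.1278]
orientation: [3.142, -0.002, -0.725]
wrist_force: [-6.2, 6.7, 16.7]
opening: -0.0001
grip_force: 8.3
```

Request:
play_rows(
  moves=[
    [0, 0, 0, 0, 0, 0.1, 1],
    [0, 0, 0, 0, 0, 0.1, 1],
    [0, 0, 0, 0, 0, -0.5, 1],
    [0, 0, 0, 0, 0, -2, 1],
    [0, 0, 0, 0, 0, -4.5, 1],
    [0, 0, 0, -3, 0, -8, 1],
    [0, 0, 0, -6.5, 0, -10, 1],
    [0, 0, 0, -10, 0, -10, 1],
    [0, 0, 0, -13.5, 0, -10, 1],
    [0, 0, 0, -17, 0, -10, 1],
    [0, 0, 0, -17, 0, -10, 1],
    [0, 0, 0, -17, 0, -10, 1],
  ],
)

```text
time_s: 5.75
tcp_pos: [0.4314, -0.2532, 0.2252]
orientation: [-3.141, -0.001, -0.725]
wrist_force: [0.4, -0.1, -0.1]
opening: 0.0002
grip_force: 0.0
```

Run:
```python
from h import *
s=snap('side','s3');a=s['img'];b=snap('top','t3')['img']
m=monitor.sense();print({k:np.round(m[k],4) for k in('tcp_pos','orientation','wrist_force','moment')})
o=np.hstack([a[205:305,335:435],b[130:230,340:440]])
cv2.imwrite('pics/c3.png',cv2.resize(o,None,fx=4,fy=4,interpolation=cv2.INTER_CUBIC)[:,:,::-1])
```

```text
{'tcp_pos': array([ 0.4329, -0.2543,  0.2249]), 'orientation': array([-3.1412e+00, -1.0000e-03, -7.2570e-01]), 'wrist_force': array([ 0.4015,  0.2345, -0.6279]), 'moment': array([ 0.0048, -0.0195, -0.0045])}
```

View pics/c3.png

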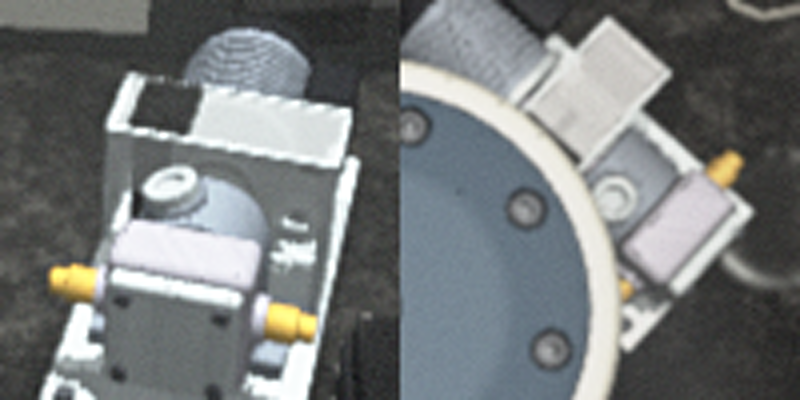

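Request:
play_rows(
  moves=[
    [0, 0, -1, -2, -1.6, 0, -0.25],
    [0, 0, -2.1, -4.2, -3.2, 0, -0.25],
    [0, 0, -2.1, -4.2, -3.2, 0, -0.25],
    [0, 0, -2.1, -4.2, -3.2, 0, -0.25],
    [0, 0, -2.1, -4.2, -3.2, 0, -0.25],
    [0, 0, -2.1, -4.2, -3.2, 0, -0.25],
  ],
)

```text
time_s: 6.35
tcp_pos: [0.4227, -0.203, 0.2245]
orientation: [3.141, 0.0, -0.544]
wrist_force: [-0.4, 0.5, -0.3]
opening: 0.0535
grip_force: 0.0
```

Run:
```python
from h import *
t=load('top0');s=load('side0')
pc=np.array([.5724,-.378,0]);Rp=R.from_euler('z',-41.5,degrees=True)
P=lambda x,y,z:pc+Rp.apply([x,y,z])
print('pad shut pix',proj(s,P(-.023,0,.103)),'seen 377.5,232')
for S_,p in((t,(393.25,179.25)),(s,(378.75,251.4))):
    w=atz(S_,*p,.0948); print('seat rim',w,Rp.inv().apply(w-pc))
m=monitor.sense();print({k:np.round(m[k],4) for k in('tcp_pos','orientation','wrist_force','opening')})
a=snap('side','s4')['img']
cv2.imwrite('pics/c4.png',cv2.resize(a[130:270,215:335],None,fx=4,fy=4,interpolation=cv2.INTER_CUBIC)[:,:,::-1])
```

```text
pad shut pix (np.float64(376.92586334505165), np.float64(230.54369097417776)) seen 377.5,232
seat rim [ 0.53340782 -0.39951839  0.0948    ] [-0.0149449  -0.04195332  0.0948    ]
seat rim [ 0.5345698  -0.40520269  0.0948    ] [-0.0103081  -0.04544066  0.0948    ]
{'tcp_pos': array([ 0.4227, -0.203 ,  0.2245]), 'orientation': array([ 3.1412e+00,  3.0000e-04, -5.4410e-01]), 'wrist_force': array([-0.4346,  0.5428, -0.2678]), 'opening': np.float64(0.0535)}
```

View pics/c4.png

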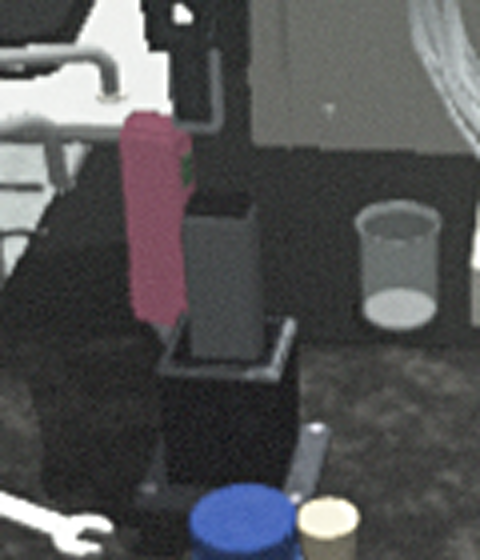

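Run:
```python
from h import *
t=load('top0');s=load('side0')
print('chk top',proj(s,(.4225,-.202,.152)),'seen 270.5,181.2; top cam',proj(t,(.4225,-.202,.152)),'seen 290,233')
m=monitor.sense();Rt=R.from_euler('xyz',m['orientation']);p=m['tcp_pos']
for sg in(-1,1): print('finger',sg,[np.round(proj(s,p+Rt.apply([dx,sg*(.027+dy),.025-0.002])),1).tolist() for dx in(-.011,.011) for dy in (0,.0145)])
```

```text
chk top (np.float64(268.5936726653153), np.float64(179.19684089583876)) seen 270.5,181.2; top cam (np.float64(290.2788099478845), np.float64(233.56521479392714)) seen 290,233
finger -1 [[264.3, 147.5], [266.0, 144.2], [276.4, 148.1], [278.0, 144.7]]
finger 1 [[257.5, 161.0], [255.5, 164.8], [270.3, 161.6], [268.5, 165.5]]
```

Request:
play_rows(
  moves=[
    [0, 0, 0, 0, 0.1, 3, -0.25],
    [0, 0, 0, 0, 0.1, 6, -0.25],
    [0, 0, 0, 0, 0.1, 9, -0.25],
    [0, 0, 0, 0, 0.1, 10.25, -0.25],
    [0, 0, 0, 0, 0.1, 10.25, -0.25],
    [0, 0, 0, 0, 0.1, 10.25, 0.2],
    [0, 0, 0, 0, 0.1, 10.25, 0.35],
    [0, 0, 0, 0, 0.1, 10.25, 0.45],
    [0, 0, 0, 0, 0.1, 10.25, 0.45],
  ],
)

```text
time_s: 7.15
tcp_pos: [0.4225, -0.2034, 0.1235]
orientation: [-3.141, -0.003, -0.543]
wrist_force: [-0.3, -0.7, 0.5]
opening: 0.0236
grip_force: 0.1
```

Request:
play_rows(
  moves=[
    [0, 0, 0, 0, 0, 0, 0.5],
    [0, 0, 0, 0, 0, 0, 0.7],
    [0, 0, 0, 0, 0, 0, 1],
    [0, 0, 0, 0, 0, 0, 1],
    [0, 0, 0, 0, 0, 0, 1],
    [0, 0, 0, 0, 0, 0, 1],
  ],
)

```text
time_s: 7.65
tcp_pos: [0.4227, -0.203, 0.1234]
orientation: [-3.14, -0.003, -0.542]
wrist_force: [1.1, 2.9, 7.1]
opening: 0.0216
grip_force: 58.6
```

Request:
play_rows(
  moves=[
    [0, 0, 0, 0, -0.05, -0.5, 1],
    [0, 0, 0, 0, -0.05, -1.5, 1],
    [0, 0, 0, 0, -0.05, -3, 1],
    [0, 0, 0, 0, -0.05, -5, 1],
    [0, 0, 0, 0, -0.05, -7.5, 1],
    [0, 0, 0, 0, -0.05, -10.5, 1],
    [0, 0, 0, 0, -0.05, -13, 1],
    [0, 0, 0, 0, -0.05, -14, 1],
    [0, 0, 0, 0, -0.05, -14, 1],
    [0, 0, 0, 0, -0.05, -14, 1],
  ],
)

```text
time_s: 8.48
tcp_pos: [0.4213, -0.2024, 0.2613]
orientation: [-3.141, 0.002, -0.543]
wrist_force: [-0.2, 0.5, -1.9]
opening: 0.0213
grip_force: 59.4
```

```bash
cat >> h.py <<'E'
pc=np.array([.5724,-.378,0]);Rp=R.from_euler('z',-41.5,degrees=True)
AX=Rp.apply([-np.sin(np.radians(22)),0,np.cos(np.radians(22))])
Rgoal=Rp*R.from_euler('y',-22,degrees=True)*R.from_euler('x',180,degrees=True)
D=.1134
def goto(p,Rg):
    m=monitor.sense();R0=R.from_euler('xyz',m['orientation'])
    print('at',np.round(m['tcp_pos'],4),np.round(m['orientation'],4),'F',np.round(m['wrist_force'],1),'grip',m['grip_force'],m['opening'])
    print('need turn',np.round(np.degrees((R0.inv()*Rg).as_rotvec())/5,2).tolist(),'shift cm',np.round(R0.inv().apply(p-m['tcp_pos'])*100,2).tolist())
E
python3 - <<'E'
from h import *
f=np.array([.5346,-.402,.092])
print(AX,-Rgoal.apply([0,0,1]))
goto(f+AX*(D+.04),Rgoal)
E
```

```text
[-0.28056375  0.24822184  0.92718385] [-0.28056375  0.24822184  0.92718385]
at [ 0.4213 -0.2024  0.2613] [-3.1414e+00  1.5000e-03 -5.4280e-01] F [-0.2  0.5 -1.9] grip 59.388824701309204 0.021333231191396542
need turn [-0.4, 4.41, 2.05] shift cm [14.36, 10.2, 2.68]
```

Request:
play_rows(
  moves=[
    [0, 0, 0, 1.4, 1, 0, 1],
    [0, 0.5, 0.3, 3.5, 2.5, 0, 1],
    [-0.1, 1.3, 0.7, 6, 4.3, 0, 1],
    [-0.2, 2.1, 1, 8.5, 6, 0, 1],
    [-0.2, 2.9, 1.4, 11, 7.8, 0.5, 1],
    [-0.3, 3.7, 1.7, 13, 9.2, 1.2, 1],
    [-0.4, 4.4, 2.05, 14.2, 10.1, 2, 1],
    [-0.4, 4.4, 2.05, 14.4, 10.2, 2.6, 1],
    [-0.4, 4.4, 2.05, 14.4, 10.2, 2.7, 1],
    [-0.4, 4.4, 2.05, 14.4, 10.2, 2.7, 1],
    [-0.4, 4.4, 2.05, 14.4, 10.2, 2.7, 1],
  ],
)

```text
time_s: 9.4
tcp_pos: [0.4928, -0.364, 0.2355]
orientation: [3.141, -0.384, -0.723]
wrist_force: [1.0, 0.0, -0.5]
opening: 0.0212
grip_force: 59.3
```

Run:
```python
from h import *
f=np.array([.5346,-.402,.092])
s=snap('side','s5');a=s['img'];t=snap('top','t5');b=t['img']
goto(f+AX*(D+.04),Rgoal)
m=monitor.sense();Rt=R.from_euler('xyz',m['orientation']);z=Rt.apply([0,0,1])
tip=m['tcp_pos']+z*D; print('tip',tip,proj(s,tip),'origin',proj(s,tip-z*.026))
o=np.hstack([a[180:280,335:435],b[130:230,340:440]])
cv2.imwrite('pics/c5.png',cv2.resize(o,None,fx=4,fy=4,interpolation=cv2.INTER_CUBIC)[:,:,::-1])
```

```text
at [ 0.4931 -0.3641  0.2361] [-3.1412 -0.3857 -0.723 ] F [ 0.6 -0.8 -1. ] grip 59.347039461135864 0.02142841975107585
need turn [-0.01, -0.02, 0.01] shift cm [-0.19, 0.09, 0.13]
tip [ 0.52515076 -0.392308    0.13105469] (np.float64(370.73818258566337), np.float64(229.98316202359953)) origin (np.float64(365.32464859276143), np.float64(216.21530400291627))
```

View pics/c5.png

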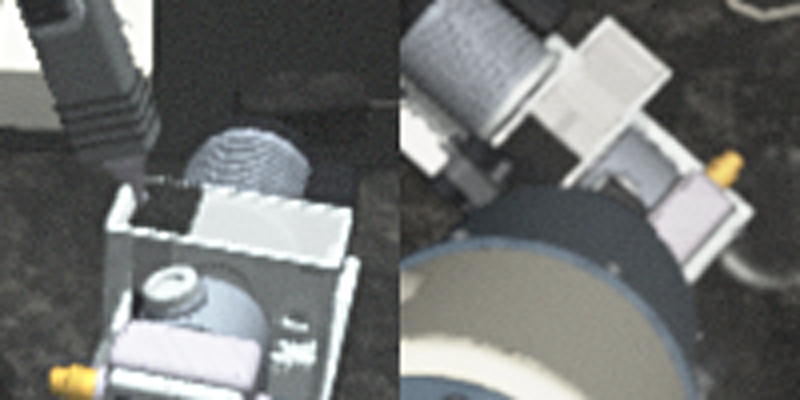

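The side view shows the checker tilted over the guard pad, cone end near crop (140,190). The seat rim is at crop (175,288). The top view is hidden by the arm. I'll compare the tip silhouette with its projection numerically.

Run:
```python
from h import *
a=load('s5')['img'].astype(int);b=load('s3')['img'].astype(int)
d=np.abs(a-b).sum(2)
print('cols 345..385')
for v in range(195,236): print(v,''.join('%4d'%x for x in d[v,348:384]))
```

```text
cols 345..385
195  534 540 535 525 514 517 522 523 516 524 538 524 526 526 484 449 427 410 418 424 202  18  12   1   9  21  36  20  12   9  37  10  29  11  24  17
196  553 539 530 528 522 516 531 520 524 534 515 528 546 539 506 463 437 417 424 434 330 108  59   2   5  10  15  16   6  16   7  22  11  13  14  21
197  453 460 499 496 480 496 511 506 517 514 525 515 536 530 518 510 454 416 410 413 448 455 268   0  12  26   6  18   5  22  14   8  26  12  15  25
198  209 203 268 271 280 272 264 286 347 331 347 346 380 394 413 383 339 306 323 333 360 437 298  20  21  16  26  10  22  13   7  29  23   4  18  27
199  175 141 159 144 149 171 160 164 134 163 146 162 153 172 168 152 125 102  85  82 118 207 147  58   5   9  10   7  19   9  23   8   7  12   6   5
200  191 169 146 167 159 143 148 162 154 171 138 148 142 159 152 145 122  58  55  29  85 136  77 133  14  34  27   7  20  39   5  18  17  23  17  31
201  173 163 152 159 178 166 145 133 151 163 145 151 145 151 150 158 143  78  57  70 141 103 104 154  20   8   8   9  11  10   5  13   4  26  13  38
202  154 157 168 175 154 153 160 150 171 15
[... 4322 characters left out ...]
   7   7   2  14  12  19   0   0  11  13   9  27  52  11   9   7   8   3   1  28   4   3  12   8   9  11
232   10   4  10   6  26  10   4  10  13   7  16  12  14  21  16   3   0   1  10  12  21   6   3  21  25   3  19   8  10   9   4   7  24   4   6  15
233   10   8   8  18   3  17   1  31   9  22  15  12   7  13  17   0   0  17   3  11   6   9  11   6   4   4   3  10   4  30  10   8  23   8  14   4
234    8   5   5  30   2   7  13   3  20  16  11  10   5   5   4   0   1   9   5  11   3  19  20   8  27  19   7   2   7   6   4   6   9   7  20  12
235    6   5  17   9   5   3  35   4   5  11   5  26   8   3  15   0   6   4  29  20  11   8   7   3   8   5  16   7   7  10  23  20  14  10   4   5
```

Run:
```python
from h import *
a=load('s5')['img'].mean(2).astype(int);b=load('top0')['img'].mean(2).astype(int)
print('side cols 366..392');
for v in range(243,264): print(v,''.join('%4d'%x for x in a[v,366:393]))
print('top cols 382..404')
for v in range(169,190): print(v,''.join('%4d'%x for x in b[v,382:405]))
t=load('top0');s=load('s5')
f=np.array([.5346,-.402,.092])
for z,c in((.092,''),(.0948,'rim')):
    p=f+AX*(.003 if c else 0); 
    for S_ in(s,t): print(c,np.round(proj(S_,p),2),end=' ')
```

```text
side cols 366..392
243  111 112  99  97  94 100  95  98  94  96  96  97 120 120 111 118 114 116 115 119 117 116 114 110 112 117 120
244  114 109  98  95 100  99  97 100  96 100  98 104 119 115 109 113 119 117 121 119 121 118 123 122 125 120 118
245  118 115 104  91  96  97  97  93  96  88  91  98 115 117 114 119 121 117 118 114 114 111 111 115 108 113 119
246  116 118 108  97  94  94  96  90  90  98 104 129 171 176 173 171 148 110 101 101 101 110  96 105  94 104 107
247  118 117  98  95  96  97  94  97 123 172 206 239 245 243 241 248 238 173 103 108 112 113 111 116 107 112  98
248  124 135  98  93  89  92 110 175 240 243 237 224 205 196 216 248 250 240 132 116 127 123 124 120 120 117 109
249  124 131  92  90  93 110 185 245 248 230 204 195 184 145 156 232 251 253 173 152 187 170 150 136 124 123 121
250  124 130  94  95 103 162 244 249 229 230 235 241 241 229 222 246 254 241 188 188 212 213 201 193 188 159 133
251  122 132  88  91 127 210 239 234 231 246 249 249 249 247 249 254 249 206 178 184 195 220 220 221 217 203 189
252  159 170  81  81 127 215 232 234 248 249 247 249 248 248 246
[... 2720 characters left out ...]
 233 234 236 218 186 192 190 155 155 191 212
184   80  87 104 113 118 105  92 125 176 219 230 230 224 217 203 192 188 176 156 151 193 211 222
185   76  81 101 107 110 106 104 102 114 145 166 170 158 155 161 180 177 147 145 189 205 220 240
186   75  81  89 102 100 107 114 120 121 128 132 143 148 150 170 172 142 140 180 222 227 236 244
187   81  80  78  83  94 104 113 119 129 144 153 160 166 171 165 135 127 174 223 239 245 246 245
188   90  84  78  79  82  95 107 106 117 135 144 152 161 157 130 116 161 219 241 246 247 247 246
189   98  90  84  78  77  85  90 101 107 116 137 148 145 123 113 151 209 237 244 245 244 245 245
 [377.67 251.71]  [394.23 178.88] rim [377.07 250.2 ] rim [394.13 179.09]
```

Run:
```python
from h import *
t=load('top0');s=load('s5')
for c in((377.3,250.3),(377.8,249.6)):
    x,e=tri([(t,393.4,179.1),(s,*c)]); print(x,e,'pump',Rp.inv().apply(x-pc),'floor',x-AX*.003)
    print(atz(s,*c,.0948),atz(t,393.4,179.1,.0948))
f=np.array([.5346,-.4015,.092]); goto(f+AX*(D+.012),Rgoal)
```

```text
[ 0.5343202  -0.40023763  0.09360457] [array([ 0.1, -0.2]), array([-0.3,  0.1])] pump [-0.01378498 -0.04188743  0.09360457] floor [ 0.5351619  -0.40098229  0.09082302]
[ 0.53393484 -0.40167229  0.0948    ] [ 0.53371112 -0.39981544  0.0948    ]
[ 0.53460705 -0.40022596  0.09479215] [array([ 0.2, -0.4]), array([-0.6,  0.1])] pump [-0.01357788 -0.04168863  0.09479215] floor [ 0.53544874 -0.40097063  0.0920106 ]
[ 0.53561283 -0.40037162  0.0948    ] [ 0.53371112 -0.39981544  0.0948    ]
at [ 0.4931 -0.3641  0.2361] [-3.1412 -0.3857 -0.723 ] F [ 0.6 -0.8 -1. ] grip 59.347039461135864 0.02142841975107585
need turn [-0.01, -0.02, 0.01] shift cm [-0.23, 0.05, 2.91]
```

Run:
```python
from h import *
f=np.array([.5354,-.4010,.092]); goto(f+AX*(D+.012),Rgoal)
```

```text
at [ 0.4931 -0.3641  0.2361] [-3.1412 -0.3857 -0.723 ] F [ 0.6 -0.8 -1. ] grip 59.347039461135864 0.02142841975107585
need turn [-0.01, -0.02, 0.01] shift cm [-0.2, -0.04, 2.92]
```

Request:
play_rows(
  moves=[
    [0, 0, 0, -0.2, 0, 0.7, 1],
    [0, 0, 0, -0.2, 0, 1.5, 1],
    [0, 0, 0, -0.2, -0.04, 2.3, 1],
    [0, 0, 0, -0.2, -0.04, 2.9, 1],
    [0, 0, 0, -0.2, -0.04, 2.9, 1],
    [0, 0, 0, -0.2, -0.04, 2.9, 1],
    [0, 0, 0, -0.2, -0.04, 2.9, 1],
    [0, 0, 0, -0.2, -0.04, 2.9, 1],
  ],
)

```text
time_s: 10.17
tcp_pos: [0.4997, -0.3702, 0.2081]
orientation: [-3.141, -0.386, -0.724]
wrist_force: [0.1, 1.3, -1.4]
opening: 0.0214
grip_force: 59.3
```

Run:
```python
from h import *
f=np.array([.5354,-.4010,.092])
s=snap('side','s6');goto(f+AX*(D+.012),Rgoal); goto(f+AX*(D-.004),Rgoal)
m=monitor.sense();z=R.from_euler('xyz',m['orientation']).apply([0,0,1]);tip=m['tcp_pos']+z*D;print(np.round(tip,4),proj(s,tip))
cv2.imwrite('pics/c6.png',cv2.resize(s['img'][205:275,335:415],None,fx=8,fy=8,interpolation=cv2.INTER_CUBIC)[:,:,::-1])
```

```text
at [ 0.4997 -0.3702  0.2082] [-3.1414 -0.3859 -0.7238] F [ 0.2  0.1 -2.2] grip 59.34571087360382 0.02141469168978429
need turn [-0.0, -0.02, 0.01] shift cm [0.02, -0.05, -0.0]
at [ 0.4997 -0.3702  0.2082] [-3.1414 -0.3859 -0.7238] F [ 0.2  0.1 -2.2] grip 59.34571087360382 0.02141469168978429
need turn [-0.0, -0.02, 0.01] shift cm [0.02, -0.05, 1.6]
[ 0.5317 -0.3984  0.1031] (np.float64(375.3472077553424), np.float64(245.3644763903401))
```

View pics/c6.png

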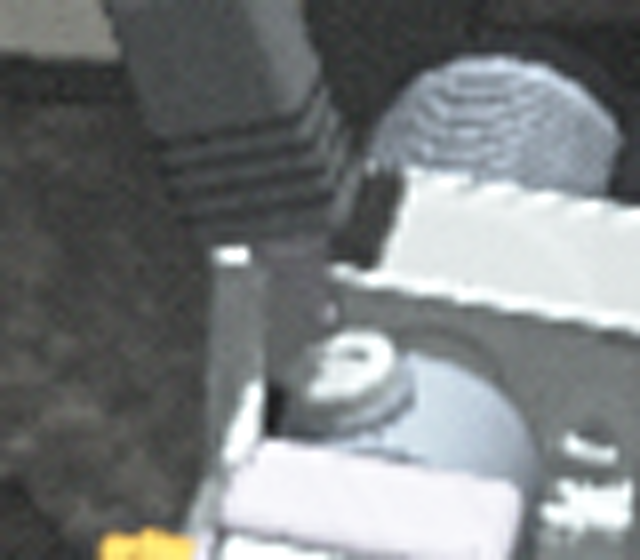

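The tip (375,245) is just above the boss rim (377,250) and in line with it. I'll advance slowly.

Request:
play_rows(
  moves=[
    [0, 0, 0, 0.02, -0.05, 0.3, 1],
    [0, 0, 0, 0.02, -0.05, 0.6, 1],
    [0, 0, 0, 0.02, -0.05, 0.9, 1],
    [0, 0, 0, 0.02, -0.05, 1.05, 1],
    [0, 0, 0, 0.02, -0.05, 1.05, 1],
    [0, 0, 0, 0.02, -0.05, 1.05, 1],
    [0, 0, 0, 0.02, -0.05, 1.05, 1],
    [0, 0, 0, 0.02, -0.05, 1.05, 1],
  ],
)

```text
time_s: 10.88
tcp_pos: [0.503, -0.3724, 0.1982]
orientation: [-3.142, -0.385, -0.724]
wrist_force: [0.6, 0.4, -1.9]
opening: 0.0214
grip_force: 59.3
```

```bash
cat >> h.py <<'E'
f=np.array([.5354,-.4010,.092])
def st(n=6):
    F=[]
    for i in range(n): F.append(monitor.sense()['wrist_force']); viewer.snapshot('side')
    F=np.mean(F,0); L=Rgoal.inv().apply(F); print('F tool',np.round(L,2),'axial',np.round(F@AX,2)); goto(f+AX*(D-.004),Rgoal)
E
python3 -c "
from h import *
st()"
```

```text
F tool [-0.43  0.01  1.01] axial -1.01
at [ 0.503  -0.3724  0.1981] [-3.1416 -0.3851 -0.7238] F [ 0.2 -0.  -1.7] grip 59.34572517871857 0.02120324662272612
need turn [-0.0, -0.01, 0.01] shift cm [0.04, -0.01, 0.51]
```

Request:
play_rows(
  moves=[
    [0, 0, 0, 0.04, 0, 0.1, 1],
    [0, 0, 0, 0.04, 0, 0.2, 1],
    [0, 0, 0, 0.04, 0, 0.3, 1],
    [0, 0, 0, 0.04, 0, 0.3, 1],
    [0, 0, 0, 0.04, 0, 0.3, 1],
    [0, 0, 0, 0.04, 0, 0.3, 1],
  ],
)

```text
time_s: 11.68
tcp_pos: [0.5042, -0.3735, 0.1956]
orientation: [-3.142, -0.385, -0.724]
wrist_force: [-0.3, 0.3, 0.1]
opening: 0.0214
grip_force: 59.4
```

```bash
python3 -c "
from h import *
st()"
```

```text
F tool [-0.41  0.03 -0.64] axial 0.64
at [ 0.5041 -0.3734  0.1955] [-3.1416 -0.3853 -0.7237] F [-0.8  1.5 -0.2] grip 59.37179982662201 0.02122061646333939
need turn [-0.0, -0.02, 0.01] shift cm [-0.01, -0.01, 0.22]
```

Request:
play_rows(
  moves=[
    [0, 0, 0, 0, 0, 0.08, 1],
    [0, 0, 0, 0, 0, 0.16, 1],
    [0, 0, 0, 0, 0, 0.24, 1],
    [0, 0, 0, 0, 0, 0.24, 1],
    [0, 0, 0, 0, 0, 0.24, 1],
    [0, 0, 0, 0, 0, 0.24, 1],
    [0, 0, 0, 0, 0, 0.24, 1],
  ],
)

```text
time_s: 12.57
tcp_pos: [0.5048, -0.374, 0.1933]
orientation: [-3.142, -0.385, -0.724]
wrist_force: [-0.1, 1.0, 1.7]
opening: 0.0213
grip_force: 59.5
```

Run:
```python
from h import *
st(10)
s=snap('side','s7');g=load('s3')['img'].astype(int);a=s['img'].astype(int)
# guard still shut & seat area check: mean diff of guard top far part
print('guard diff',np.abs(a-g)[230:240,400:420].mean())
m=monitor.sense();z=R.from_euler('xyz',m['orientation']).apply([0,0,1]);print('tilt err deg',np.degrees(np.arccos(-z@AX)))
```

```text
F tool [-0.27 -0.13 -1.43] axial 1.43
at [ 0.5048 -0.374   0.1932] [-3.1416 -0.3852 -0.7237] F [-0.5  1.1  2.2] grip 59.51445937156677 0.021242042580251745
need turn [-0.0, -0.01, 0.01] shift cm [-0.01, -0.01, -0.03]
guard diff 6.706666666666667
tilt err deg 0.07287281925906984
```

```bash
python3 -c "
from h import *
print(arm.hand_in())"
```

```text
the job is handed in; nothing more can be done
None
```

I shut the guard until it stayed down by itself. The checker's tip is now held in the seat, its tool axis within 0.1° of the boss axis as estimated and pushed in about 3.5–4.3 mm of 8 mm; the job is handed in at about 13 s, with no verdict returned.

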